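# Hold the step bin open and let its lid down softly

## Task

My hands are full of eggshells: press the pedal of the round step bin all the way down with your fingertips so that its lid stands wide open, hold it there for a good three seconds, then ease the pedal back up so that the lid comes down slowly and shuts without slamming, and take your hand away. Keep off the lid itself, do not tip or shove the bin, and leave the square bin shut and everything else where it is.

Things in the scene. Friction and masses are not known exactly. Their poses are not given: they have to be found in the camera images.
- round_bin: the round bench-top step bin: brushed steel drum 168 mm across on a black foot, 244 mm high with its domed lid shut; about 2 kg, loose on the bench. Origin: centre of its underside. Its z axis is up and its x axis points from the pedal (front) to the lid hinge (back), so the pedal lies on its -x side. Its front wall is at x = -84 mm
- round_pedal_pad (a point): centre of the upper face of the round bin's pedal pad, which moves with the pedal: black rubber, 48 mm deep (along the bin's x), 66 mm wide, 10 mm thick, in front of the bin. At rest at x = -130, y = 0, z = 55 mm of the bin, the pad rising outward by 0.12 rad; at its stop about 31 mm lower, sloping down outward. It turns about an axis along the bin's y at x = -10, z = 30 mm
- round_pedal (a joint): turn of the round bin's pedal, rad: 0 up at rest, 0.26 fully down at its stop. Pressing takes about 7 N at first and less as the lid rises (about 2 N near the stop)
- round_cover: the round bin's steel lid, 174 mm disc, 26 mm thick (not to be touched). Origin: its centre, shut 222 mm above the bench; hinged 94 mm behind that. A rod links it to the pedal: it is open by 4.4 times the pedal's angle; its z axis is upright when shut, leans back 1.14 rad when wide open. 0.2 kg, no damper: it falls shut by its weight, pushing the pedal up, in a fraction of a second if let go
- square_cover: the lid of the square bin, 174 x 178 mm; it must stay shut. Origin: its centre, 222 mm above the bench when shut
- square_bin: the square step bin of the same make (not the one to use): 166 x 170 mm, 239 mm high, same lid mechanism. Origin: centre of its underside; axes as for the round bin
- square_pedal_pad (a point): centre of the upper face of the square bin's pedal pad, which moves with the pedal, same size as the other
- square_pedal (a joint): turn of the square bin's pedal, rad: 0 up, 0.26 fully down; it must stay up
- ramekin: white ceramic ramekin, 80 mm across, 45 mm high, standing beside the round bin's pedal. Origin: centre of its underside
- tart_ring: plain steel tart ring, 90 mm across, 40 mm high, near the square bin's pedal. Origin: centre of its underside
- egg_carton: pulp tray 105 x 155 mm with five eggs, 65 mm high. Origin: centre of its underside
- mixing_bowl: steel bowl, 210 mm across, 100 mm high. Origin: centre of its underside
- spatula: baking spatula lying flat, 260 mm long. Origin: underneath it, near its middle; x axis from handle to blade
- sprinkle_jar: jar with a metal cap, 64 mm across, 100 mm high. Origin: centre of its underside
- pink_mixer: pink hand mixer standing on its heel, 210 mm high, beaters pointing along its +y, reaching 175 mm from the origin. Origin: centre of its underside

How it is judged:
On the way:
1. the round bin's lid is held wide open for three seconds with the fingers on its pedal (angle between round_cover's own z axis and vertical above 1 rad and contact force between the fingers and round_pedal above 0.3 N), for 2.7 s.
At the end, for the whole second after the job is handed in: The round lid stood at least 1.0 rad open for 2.7 s under the fingers' press on the pedal, then shut (under 0.03 rad, pedal up); the square lid is shut; both bins upright and at rest, they and the bystanders within 30 mm of where they stood (angle between each of round_cover, square_cover's own z axis and vertical below 0.03 rad and value of joint each of round_pedal, square_pedal below 0.01 rad and distance of each of round_bin, square_bin, ramekin, tart_ring, egg_carton, mixing_bowl, spatula, sprinkle_jar, pink_mixer from where it was at the start of the episode below 0.03 m and angle between each of round_bin, square_bin's own z axis and vertical below 0.05 rad and linear speed of each of round_bin, square_bin below 0.02 m/s); the robot touches nothing.
It fails at once if the round bin's lid falls: it closes faster than 2 rad/s (angle between round_cover's own z axis and vertical below 0.9 rad and angular speed of round_cover above 2 rad/s and velocity of joint round_pedal below -0.1 rad/s).
It fails at once if the fingers or the arm touch the round bin's lid (contact force between any of the fingers, the arm and round_cover above 0.3 N).
It fails at once if the square bin is opened (angle between square_cover's own z axis and vertical above 0.15 rad or value of joint square_pedal above 0.03 rad).
It fails at once if a bin is tipped, lifted or shoved (over 0.12 rad, 30 mm) (angle between any of round_bin, square_bin's own z axis and vertical above 0.12 rad or distance of any of round_bin, square_bin from where it was at the start of the episode above 0.03 m).
It fails at once if a bystander is moved, lifted or knocked over (30 mm) (distance of any of ramekin, tart_ring, egg_carton, mixing_bowl, spatula, sprinkle_jar, pink_mixer from where it was at the start of the episode above 0.03 m).
It also fails if it takes over 53 s, if anything falls off the work surface, if the arm or the gripper's body presses on something with over 40 N, if the wrist force passes 120 N, or if a joint passes its speed limit or range.

## Robot

A 7-joint arm with a two-finger parallel gripper is mounted at the origin on the work surface. World frame = base frame: x ahead of the robot, y to its left, z up, the work surface at z = 0. Lengths are in m, angles in rad, forces in N, time in s.
With the tool pointing down it reaches from about 0.425 to 0.875 m from the base axis. Payload 4.7 kg.
Tool frame: the origin (TCP) lies at the very end of the fingers, on their centre line; the grasp point (between the pads) lies 19 mm behind it (env.pinch_z is the distance from the TCP to the grasp point, in m); z points along the fingers, y is the direction in which the jaws open and shut (so a half turn about z gives the same grasp; the last joint's range is limited). The gripper opens to 85 mm and grips with 20 to 120 N. Pads are 22 mm wide; open, the fingers measure 114 mm over their backs; the gripper's body (76 mm by 85 mm) begins 54 mm behind the grasp point. The pads swing forward as they close: fully open they stand 13 mm farther back than shut.
Start: joints at [1.308, 0.321, -0.07, 1.45, 0.023, 1.371, -0.057], TCP at [0.178, -0.625, 0.231] pointing down, gripper open.
Joint ranges: [-2.86, 2.86], [-0.3, 2.09], [-1.38, 1.24], [0.06, 2.45], [-1.56, 4.7], [0.09, 2.05], [-2.69, 2.69]. Speed limits (rad/s): [2.57, 2.57, 3.14, 3.14, 3.14, 3.14, 3.14].

## Interface

Orientations are given as a unit quaternion [x, y, z, w].
In Python, from bench import env gives the robot as it stands.
- The arm moves only by the tool arm_command, never from a script. Its argument "plan" is a list that holds one entry, the list of rows, each a list of 5 numbers: the opening, from -1 (shut) to 1 (fully open), then the shift along the world's x, y, z in units of 0.1 m (1.0 is 0.1 m), then the turn about the world's z in units of 180 degrees (1.0 is 180 degrees). In form: [[[jaw, dx, dy, dz, roll], ...]]. A call has 1 to 12 rows; each row is the pose to reach, as a shift and turn from the pose commanded when the call began, turning the shorter way round; what a row does not reach only later rows make up. A row lasts 1/10 s, in which the tool goes at most 50 mm and 8.59 degrees, less where a joint would pass 70% of its speed; a pose out of reach is approached as far as the arm can. A call with a number of a shift or a turn outside -1 to 1 is refused whole. A call with a gripper value outside its range is refused whole. The fingers move at their own pace and stop on an object; "force" is the grip in N (left out, the last holds). Time passes only in rows, so rows that repeat a pose let the fingers close. It gives the time, the measured TCP pose, the force and the opening at its end, in the units of the state.
- env.read_state(): the state, without advancing time (a new reading comes with each control period).
- env.snapshot(name): name is "side" or "top"; returns the picture (400x640x3 uint8, red, green, blue); there is no depth.
- env.camera_model(name): a dict with "mtx" (3x3 intrinsics, pixels), "eye" and "rotation" of the camera in the world. Camera axes: x right, y up, looking along -z (the intrinsics and any distortion apply to the point x, -y, -z); pixel columns grow to the right and rows downward; lengths in m; the calibration is good to about 2 mm. A picture is of the moment at which its call begins. camera_model takes no time and is no camera call.
- env.sign_off(): hands the job in, once; it reports no verdict.
The state is a dict: "clock": time; "joint_positions": joint angles; "joint_velocities": joint speeds; "joint_efforts": joint torques, N m; "position": TCP position; "tool_rot": TCP orientation; "wrist_force": force on the tool from outside, world axes, zero at the start; "wrist_torque": the same for the moment, N m; "opening": finger opening in m.
Only numpy, scipy, OpenCV 4.12 (cv2) and the standard library are available. Lean on these libraries where they do the work, as an engineer would, in place of code of your own. Each camera call takes 0.05 s, during which the arm holds its last target.

## Working session

There is one attempt and no reset: what is moved stays moved. The work goes in short steps, Python scripts to look and compute and a tool call to move; the robot and the scene stay as the last step left them, time stands still between calls to the robot, and variables do not carry over. Pictures are saved under pics/ and viewed, and the job is handed in when it is done.

Besides the shell and the picture viewer there is one more tool, called after "Emit:" by a JSON object that holds its "op" and its "data". arm_command: Moves the arm, as the interface text tells. Shifts and turns lie within -1 to 1; 1 stands for 0.1 m of shift or 180 degrees of turn. Its arguments: {"type":"object","properties":{"plan":{"type":"array"},"force":{"type":"number"}},"required":["plan"]}

```bash
mkdir -p pics; ls; python3 - <<'E'
from bench import env
import cv2
for n in("side","top"):
    cv2.imwrite(f"pics/{n}0.png",env.snapshot(n)[:,:,::-1])
    m=env.camera_model(n);print(n,m)
s=env.read_state();print(s)
E
```

```text
pics
side {'mtx': array([[505.03964991,   0.        , 319.49397903],
       [  0.        , 505.03964991, 201.53607787],
       [  0.        ,   0.        ,   1.        ]]), 'eye': array([ 0.19283535, -1.21028788,  1.65006661]), 'rotation': array([ 0.34102526, -0.04711011, -0.12948839,  0.92990062])}
top {'mtx': array([[452.11363385,   0.        , 319.6314616 ],
       [  0.        , 452.11363385, 195.0091752 ],
       [  0.        ,   0.        ,   1.        ]]), 'eye': array([0.31358842, 0.01083883, 1.93263207]), 'rotation': array([-0.05095263,  0.04841708,  0.71415519, -0.69644955])}
{'clock': 0.1, 'joint_positions': array([ 1.30807144,  0.32174625, -0.0700965 ,  1.45156531,  0.02262284,
        1.37080933, -0.05688074]), 'joint_velocities': array([ 0.00141044, -0.0030048 ,  0.00061482, -0.00408511, -0.00010064,
        0.00026227,  0.00032155]), 'joint_efforts': array([ 8.94757932e-05, -4.94879079e+01, -3.83828552e-01, -3.15209877e+01,
        1.32211731e-02,  7.42348406e-03, -6.93273620e-06]), 'position': array([ 0.17746592, -0.62479521,  0.2303285 ]), 'tool_rot': array([ 9.90431550e-01,  1.38002125e-01, -1.75920192e-04, -8.52648912e-04]), 'wrist_force': array([-0.32629176,  0.0711711 ,  0.15078728]), 'wrist_torque': array([ 0.03421785, -0.01119657, -0.01896602]), 'opening': 0.08535204676639295}
```

```bash
ls pics
```

```text
side0.png
top0.png
```

View pics/side0.png

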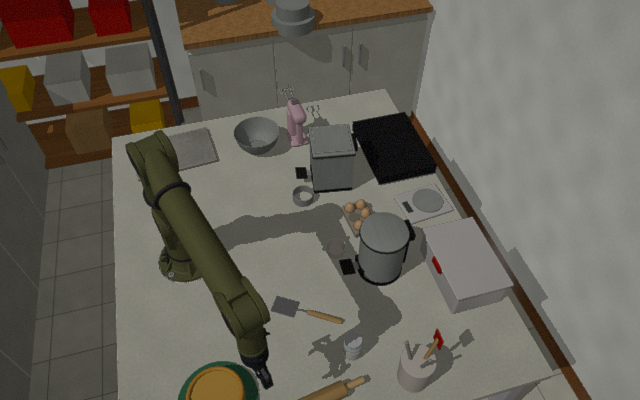

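View pics/top0.png

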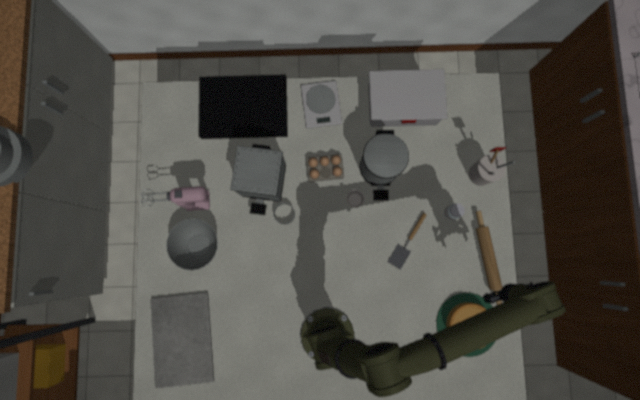

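```bash
cat > h.py <<'E'
import numpy as np
from scipy.spatial.transform import Rotation as R
from bench import env
def ray(n,u,v):
    m=env.camera_model(n);K=m['mtx']
    d=np.array([(u-K[0,2])/K[0,0],-(v-K[1,2])/K[1,1],-1.])
    return m['eye'],R.from_quat(m['rotation']).apply(d)
def plane(n,u,v,z):
    e,d=ray(n,u,v);return e+d*(z-e[2])/d[2]
def proj(n,p):
    m=env.camera_model(n);K=m['mtx']
    c=R.from_quat(m['rotation']).inv().apply(np.asarray(p)-m['eye'])
    return K[0,2]+K[0,0]*c[0]/-c[2],K[1,2]-K[1,1]*c[1]/-c[2]
def tri(a,b):
    (e1,d1),(e2,d2)=a,b
    s=np.linalg.lstsq(np.c_[d1,-d2],e2-e1,rcond=None)[0]
    p,q=e1+s[0]*d1,e2+s[1]*d2
    return (p+q)/2,np.linalg.norm(p-q)
E
python3 - <<'E'
from h import *
import cv2
t=cv2.imread('pics/top0.png');s=cv2.imread('pics/side0.png')
def mask(im,box,name,thr):
    x0,y0,x1,y1=box
    m=np.zeros(im.shape[:2],np.uint8);m[y0:y1,x0:x1]=(im[y0:y1,x0:x1].max(2)<thr)*255
    n,l,st,c=cv2.connectedComponentsWithStats(m)
    for i in range(1,n):
        if st[i,4]>20: print(name,thr,st[i],c[i], cv2.minAreaRect(np.argwhere(l==i)[:,::-1].astype(np.float32)))
for thr in (25,35): mask(t,(365,183,400,206),'top',thr);mask(s,(335,255,360,280),'side',thr)
c=cv2.resize(t[120:230,320:470],None,fx=5,fy=5,interpolation=cv2.INTER_CUBIC);cv2.imwrite('pics/tc.png',cv2.convertScaleAbs(c,alpha=1.8))
c=cv2.resize(s[195:305,310:430],None,fx=5,fy=5,interpolation=cv2.INTER_CUBIC);cv2.imwrite('pics/sc.png',cv2.convertScaleAbs(c,alpha=1.8))
E
```

```text
top 25 [374 190  14  10 125] [380.456 194.52 ] ((380.5, 194.5), (9.0, 13.0), 90.0)
side 25 [340 259  15  15 161] [346.81987578 266.32919255] ((346.75, 266.25), (15.495158195495605, 11.384199142456055), 71.56504821777344)
top 35 [374 190  14  10 139] [380.45323741 194.5323741 ] ((380.5, 194.5), (9.0, 13.0), 90.0)
side 35 [355 255   5  19  32] [357.34375 262.78125] ((357.3077392578125, 264.0384521484375), (18.238800048828125, 2.941741943359375), 78.69007110595703)
side 35 [339 259  16  16 179] [346.77653631 266.35195531] ((346.8000183105469, 266.4000549316406), (16.443843841552734, 11.384199142456055), 71.56504821777344)
```

View pics/tc.png

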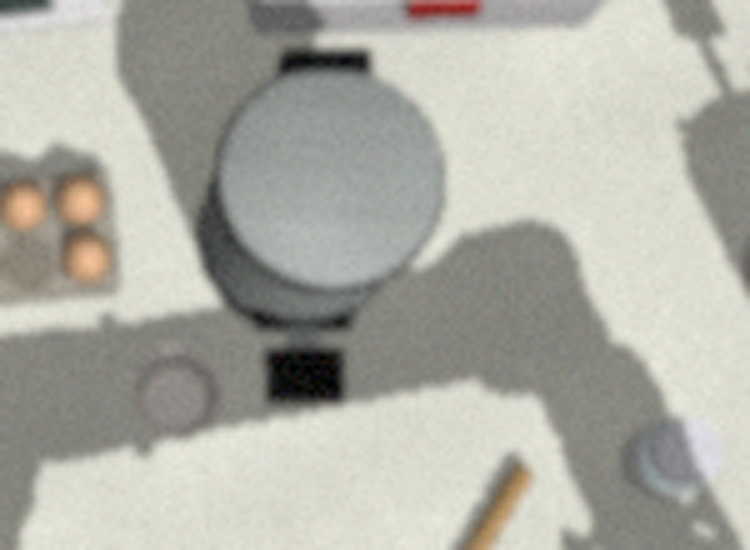

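View pics/sc.png

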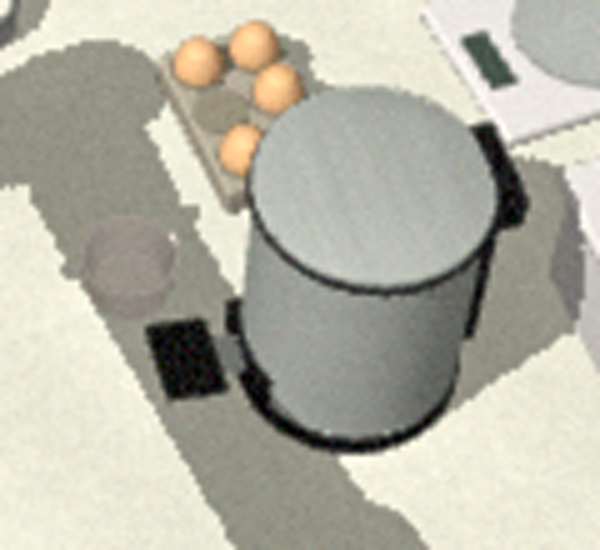

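```bash
python3 - <<'E'
from h import *
print('pad top',plane('top',380.6,194.6,.055),'pad side',plane('side',346.8,266.4,.052))
print(tri(ray('top',380.6,194.6),ray('side',346.8,266.4)))
print('lid top',plane('top',386.2-.4,155.6,.24),'radius edges',plane('top',363.6,155.6,.235),plane('top',408.6,155.6,.235))
print('lid side',plane('side',310+374/5,195+187/5,.235))
print('ramekin',plane('top',355,198,.045),plane('side',310+128/5,195+240/5,.045))
print('pad corners',[plane('top',320+u/5,120+v/5,.055).round(3) for u,v in((268,350),(343,350),(268,402),(343,402))])
print('hinge',plane('top',320+325/5,120+60/5,.22))
print('jar',plane('top',451,212,.1)); print('spat',plane('top',422,214,.01),plane('top',399,257,.01))
E
```

```text
pad top [ 0.57471019 -0.24125525  0.055     ] pad side [ 0.57277795 -0.24122629  0.052     ]
(array([ 0.57390828, -0.24144188,  0.05228307]), np.float64(0.0023575286536237946))
lid top [ 0.69905193 -0.24285852  0.24      ] radius edges [ 0.70240048 -0.1585068   0.235     ] [ 0.69792218 -0.33096169  0.235     ]
lid side [ 0.69988983 -0.2548238   0.235     ]
ramekin [ 0.56439539 -0.13427551  0.045     ] [ 0.565512   -0.12245699  0.045     ]
pad corners [array([ 0.595, -0.213,  0.055]), array([ 0.593, -0.276,  0.055]), array([ 0.551, -0.211,  0.055]), array([ 0.549, -0.274,  0.055])]
hinge [ 0.79772054 -0.24699464  0.22      ]
jar [ 0.48975748 -0.5180429   0.1       ]
spat [ 0.49297322 -0.42001774  0.01      ] [ 0.31389206 -0.31310024  0.01      ]
```

Emit:
{"op": "arm_command", "data": {"plan": [[[-1,0.15,0.15,0,-0.02],[-1,0.4,0.4,0,-0.05],[-1,0.7,0.7,0,-0.08],[-1,0.95,0.95,0,-0.098]]]}}

```text
clock: 0.5
position: [0.2741, -0.5283, 0.2308]
tool_rot: [1.0, -0.017, 0.0, -0.001]
wrist_force: [0.4, 0.2, -0.1]
opening: 0.0282
```

Emit:
{"op": "arm_command", "data": {"plan": [[[-1,0.3,0.3,0,0],[-1,0.6,0.6,0,0],[-1,0.95,0.95,0,0]]]}}

```text
clock: 0.8
position: [0.3675, -0.4346, 0.2309]
tool_rot: [1.0, -0.017, -0.0, 0.0]
wrist_force: [0.2, -0.6, -0.3]
opening: -0.0002
```

Emit:
{"op": "arm_command", "data": {"plan": [[[-1,0.3,0.3,0,0],[-1,0.6,0.6,0,0],[-1,0.85,0.9,0,0],[-1,0.95,0.95,0,0],[-1,0.95,0.95,0,0]]]}}

```text
clock: 1.3
position: [0.4641, -0.3384, 0.231]
tool_rot: [1.0, -0.013, -0.0, -0.0]
wrist_force: [-0.5, -0.5, 0.6]
opening: -0.0001
```

Emit:
{"op": "arm_command", "data": {"plan": [[[-1,0.2,0.2,-0.1,0],[-1,0.4,0.45,-0.3,0],[-1,0.65,0.75,-0.6,0],[-1,0.8,0.95,-0.8,0],[-1,0.8,0.95,-0.8,0],[-1,0.8,0.95,-0.8,0]]]}}

```text
clock: 1.9
position: [0.5413, -0.2471, 0.1506]
tool_rot: [1.0, -0.016, -0.001, 0.0]
wrist_force: [0.5, -0.8, -0.3]
opening: 0.0
```

```bash
python3 - <<'E'
from h import *
import cv2
a=env.snapshot('side')[:,:,::-1];b=env.snapshot('top')[:,:,::-1]
cv2.imwrite('pics/s1.png',cv2.resize(cv2.convertScaleAbs(a[150:320,260:460],alpha=1.7),None,fx=3.5,fy=3.5))
cv2.imwrite('pics/t1.png',cv2.resize(cv2.convertScaleAbs(b[100:250,290:480],alpha=1.7),None,fx=3.5,fy=3.5))
s=env.read_state();print(s['clock'],s['position'],s['wrist_force'],proj('side',s['position']))
E
```

```text
2.0 [ 0.54165486 -0.24835972  0.15197974] [-0.13134189 -0.13273687 -0.27344676] (np.float64(340.2432185869936), np.float64(254.68094000620755))
```

View pics/s1.png

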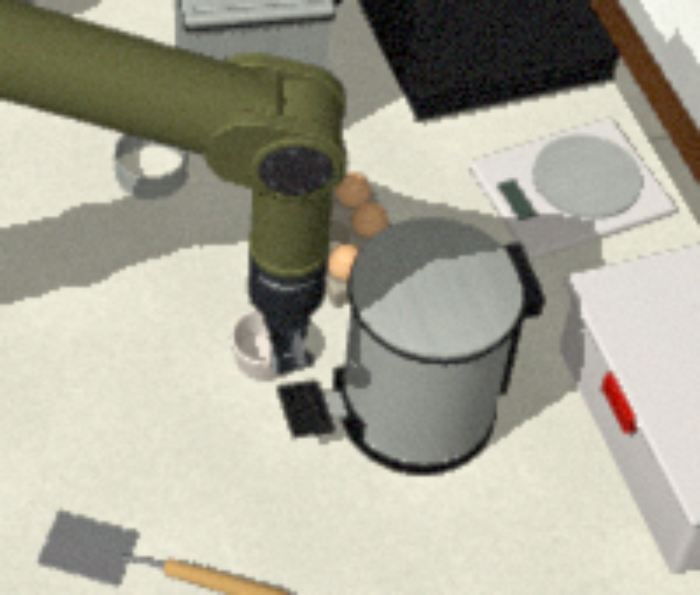

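View pics/t1.png

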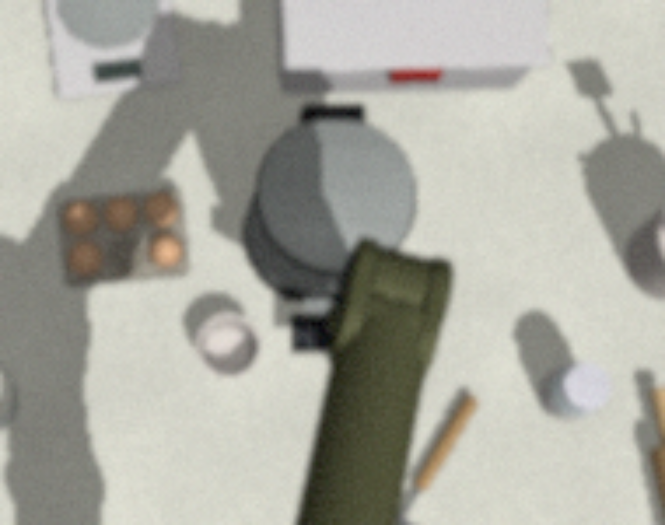

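Emit:
{"op": "arm_command", "data": {"plan": [[[-1,0.08,0.02,-0.2,0],[-1,0.15,0.02,-0.45,0],[-1,0.15,0.02,-0.65,0],[-1,0.15,0.02,-0.8,0],[-1,0.15,0.02,-0.85,0],[-1,0.15,0.02,-0.85,0],[-1,0.15,0.02,-0.85,0]]]}}

```text
clock: 2.7
position: [0.5581, -0.2441, 0.0676]
tool_rot: [1.0, -0.016, 0.001, 0.001]
wrist_force: [1.2, 0.1, 0.5]
opening: -0.0001
```

```bash
python3 - <<'E'
from h import *
import cv2
a=env.snapshot('side')[:,:,::-1]
cv2.imwrite('pics/s2.png',cv2.resize(cv2.convertScaleAbs(a[180:300,300:440],alpha=1.8),None,fx=5,fy=5))
s=env.read_state();print(s['clock'],s['position'],s['wrist_force'],proj('side',s['position']))
E
```

```text
2.75 [ 0.55834411 -0.24391758  0.06772784] [ 0.24026451 -0.02827426  0.18385506] (np.float64(343.48675026723265), np.float64(265.5646452392698))
```

View pics/s2.png

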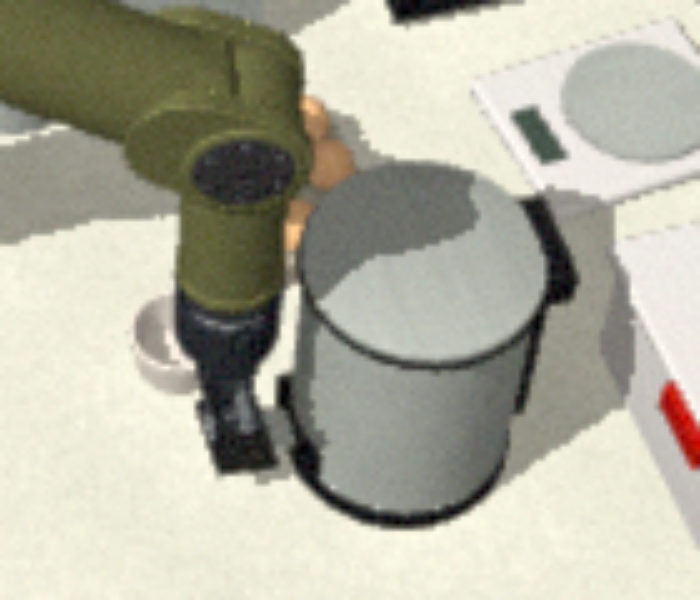

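Emit:
{"op": "arm_command", "data": {"plan": [[[-1,0,0,-0.02,0],[-1,0,0,-0.04,0],[-1,0,0,-0.06,0],[-1,0,0,-0.08,0],[-1,0,0,-0.1,0],[-1,0,0,-0.12,0],[-1,0,0,-0.14,0],[-1,0,0,-0.16,0],[-1,0,0,-0.18,0]]]}}

```text
clock: 3.65
position: [0.5566, -0.2433, 0.0486]
tool_rot: [1.0, -0.016, -0.001, 0.0]
wrist_force: [-4.2, 0.1, 5.4]
opening: -0.0002
```

```bash
python3 - <<'E'
from h import *
import cv2
a=env.snapshot('side')[:,:,::-1]
cv2.imwrite('pics/s3.png',cv2.resize(cv2.convertScaleAbs(a[180:300,300:440],alpha=1.8),None,fx=5,fy=5))
s=env.read_state();print(s['clock'],s['position'],s['wrist_force'])
E
```

```text
3.7 [ 0.55660664 -0.24328642  0.04822128] [-2.25952042  0.41209586  4.09919513]
```

View pics/s3.png

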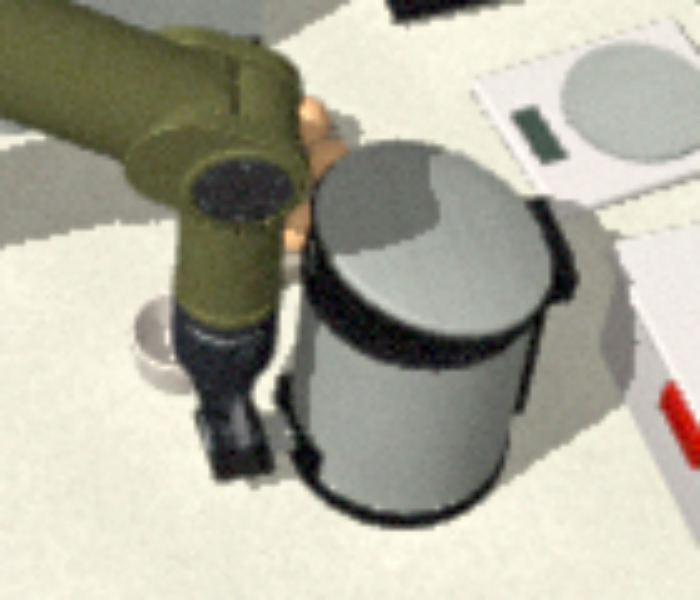

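Emit:
{"op": "arm_command", "data": {"plan": [[[-1,0,0,-0.02,0],[-1,0,0,-0.04,0],[-1,0,0,-0.06,0],[-1,0,0,-0.08,0],[-1,0,0,-0.1,0],[-1,0,0,-0.12,0],[-1,0,0,-0.14,0],[-1,0,0,-0.16,0],[-1,0,0,-0.18,0],[-1,0,0,-0.2,0]]]}}

```text
clock: 4.7
position: [0.5577, -0.2434, 0.0281]
tool_rot: [1.0, -0.016, 0.0, 0.0]
wrist_force: [-2.9, -0.2, 3.2]
opening: -0.0004
```

```bash
python3 - <<'E'
from h import *
import cv2
a=env.snapshot('side')[:,:,::-1]
cv2.imwrite('pics/s4.png',cv2.resize(cv2.convertScaleAbs(a[180:300,300:440],alpha=1.8),None,fx=5,fy=5))
s=env.read_state();print(s['clock'],s['position'],s['wrist_force'])
E
```

```text
4.75 [ 0.55775995 -0.24326241  0.02770617] [-1.310259   -0.51105742  1.23708051]
```

View pics/s4.png

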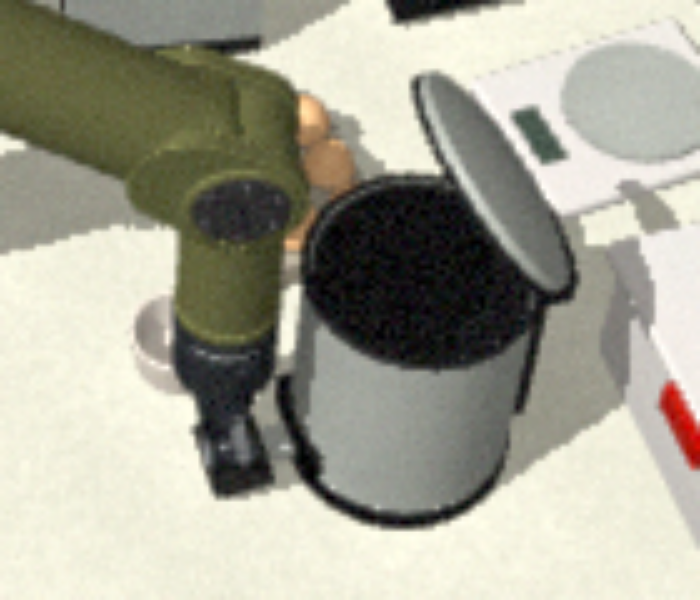

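Emit:
{"op": "arm_command", "data": {"plan": [[[-1,0,0,-0.01,0],[-1,0,0,-0.02,0],[-1,0,0,-0.03,0],[-1,0,0,-0.03,0],[-1,0,0,-0.03,0]]]}}

```text
clock: 5.25
position: [0.5578, -0.2433, 0.0254]
tool_rot: [1.0, -0.015, 0.0, 0.0]
wrist_force: [-1.0, -0.0, 2.9]
opening: 0.0001
```

Emit:
{"op": "arm_command", "data": {"plan": [[[-1,0,0,-0.01,0],[-1,0,0,-0.02,0],[-1,0,0,-0.02,0],[-1,0,0,-0.02,0]]]}}

```text
clock: 5.65
position: [0.5579, -0.2432, 0.0234]
tool_rot: [1.0, -0.015, 0.0, 0.0]
wrist_force: [-0.4, -1.9, 1.6]
opening: 0.0002
```

Emit:
{"op": "arm_command", "data": {"plan": [[[-1,0,0,-0.01,0],[-1,0,0,-0.01,0],[-1,0,0,-0.01,0]]]}}

```text
clock: 5.95
position: [0.5579, -0.2433, 0.0226]
tool_rot: [1.0, -0.016, 0.0, 0.0]
wrist_force: [-1.1, -0.0, 3.6]
opening: -0.0001
```

```bash
python3 - <<'E'
from h import *
import cv2
a=env.snapshot('side')[:,:,::-1]
cv2.imwrite('pics/s5.png',cv2.resize(cv2.convertScaleAbs(a[180:300,300:440],alpha=1.8),None,fx=5,fy=5))
s=env.read_state();print(s['clock'],s['position'],s['wrist_force'])
# predicted top-of-lid tip (front rim, mid-thickness) for angles
c=np.array([.704,-.245]);ax=np.array([1,-.03])
for th in (.9,1.,1.07,1.14):
    p=c+ax*(.094-.181*np.cos(th));z=.222+.181*np.sin(th)
    u,v=proj('side',[*p,z]);print(th,(u-300)*5,(v-180)*5)
E
```

```text
6.0 [ 0.5579127  -0.24327796  0.02262028] [-1.0390836  -0.91683753  3.88904756]
0.9 417.0703587516647 137.7771747169882
1.0 439.8366403093692 123.37989524610535
1.07 456.57066940568257 113.95735290643913
1.14 473.85005973382533 105.14432858343596
```

View pics/s5.png

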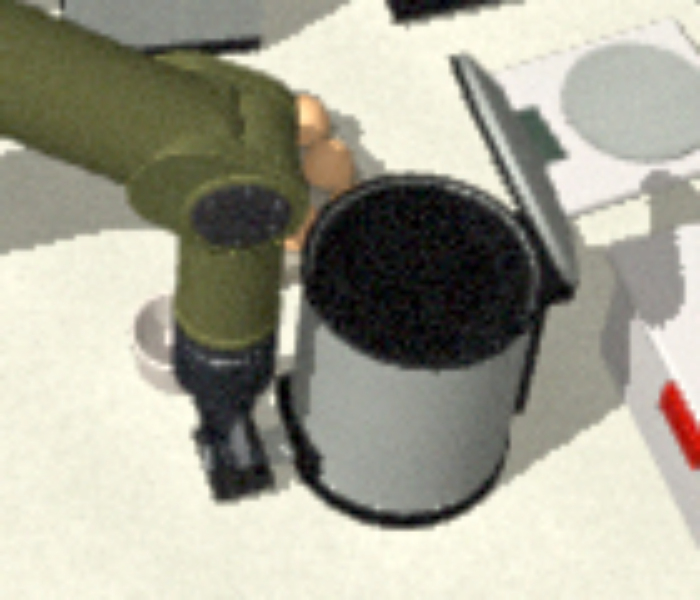

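Emit:
{"op": "arm_command", "data": {"plan": [[[-1,0,0,-0.01,0],[-1,0,0,-0.01,0],[-1,0,0,-0.01,0],[-1,0,0,-0.01,0]]]}}

```text
clock: 6.4
position: [0.5579, -0.2433, 0.0224]
tool_rot: [1.0, -0.016, 0.0, 0.0]
wrist_force: [-2.7, 0.2, 9.1]
opening: -0.0002
```

Emit:
{"op": "arm_command", "data": {"plan": [[[-1,0,0,0,0],[-1,0,0,0,0],[-1,0,0,0,0],[-1,0,0,0,0],[-1,0,0,0,0],[-1,0,0,0,0],[-1,0,0,0,0],[-1,0,0,0,0],[-1,0,0,0,0],[-1,0,0,0,0],[-1,0,0,0,0],[-1,0,0,0,0]]]}}

```text
clock: 7.6
position: [0.5579, -0.2433, 0.0224]
tool_rot: [1.0, -0.016, 0.0, 0.0]
wrist_force: [-3.3, 0.6, 7.8]
opening: 0.0002
```

Emit:
{"op": "arm_command", "data": {"plan": [[[-1,0,0,0,0],[-1,0,0,0,0],[-1,0,0,0,0],[-1,0,0,0,0],[-1,0,0,0,0],[-1,0,0,0,0],[-1,0,0,0,0],[-1,0,0,0,0],[-1,0,0,0,0],[-1,0,0,0,0],[-1,0,0,0,0],[-1,0,0,0,0]]]}}

```text
clock: 8.8
position: [0.558, -0.2433, 0.0224]
tool_rot: [1.0, -0.016, 0.0, 0.0]
wrist_force: [-2.4, -0.6, 8.5]
opening: -0.0001
```

Emit:
{"op": "arm_command", "data": {"plan": [[[-1,0,0,0,0],[-1,0,0,0,0],[-1,0,0,0,0],[-1,0,0,0,0],[-1,0,0,0,0],[-1,0,0,0,0],[-1,0,0,0,0],[-1,0,0,0,0],[-1,0,0,0,0],[-1,0,0,0,0],[-1,0,0,0,0],[-1,0,0,0,0]]]}}

```text
clock: 10.0
position: [0.5579, -0.2433, 0.0224]
tool_rot: [1.0, -0.016, 0.0, 0.0]
wrist_force: [-2.6, 0.4, 8.5]
opening: 0.0002
```

```bash
python3 - <<'E'
from h import *
import cv2
a=env.snapshot('side')[:,:,::-1]
cv2.imwrite('pics/s6.png',cv2.resize(cv2.convertScaleAbs(a[180:300,300:440],alpha=1.8),None,fx=5,fy=5))
s=env.read_state();print(s['clock'],s['position'],s['wrist_force'])
E
```

```text
10.05 [ 0.55797255 -0.24330431  0.02238156] [-2.11991908 -0.13756374  8.61112647]
```

View pics/s6.png

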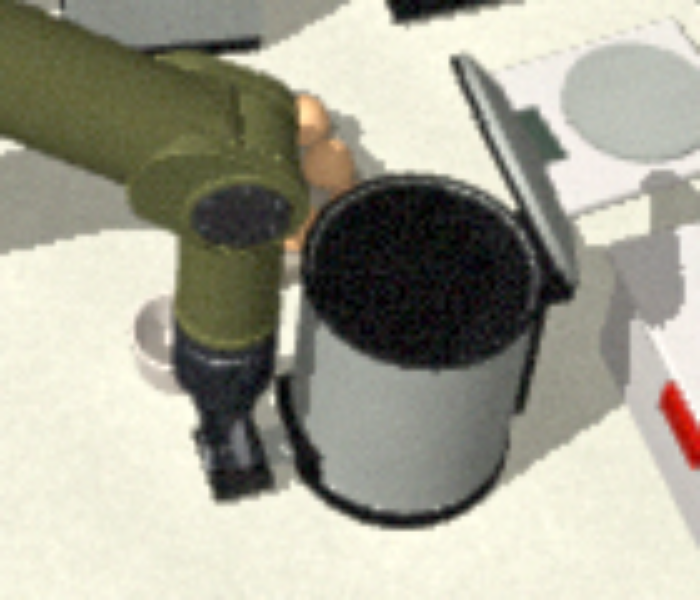

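The lid is wide open at the stop: its rim tip is at about (460,57) in the crop, and it has been held for about 4 s. Next I'll ease it up at 10 mm/s.

Emit:
{"op": "arm_command", "data": {"plan": [[[-1,0,0,0.01,0],[-1,0,0,0.02,0],[-1,0,0,0.03,0],[-1,0,0,0.04,0],[-1,0,0,0.05,0],[-1,0,0,0.06,0],[-1,0,0,0.07,0],[-1,0,0,0.08,0],[-1,0,0,0.09,0],[-1,0,0,0.1,0],[-1,0,0,0.11,0],[-1,0,0,0.12,0]]]}}

```text
clock: 11.25
position: [0.5577, -0.2433, 0.0336]
tool_rot: [1.0, -0.016, 0.0, 0.0]
wrist_force: [-0.5, -0.1, 3.6]
opening: 0.0002
```

Emit:
{"op": "arm_command", "data": {"plan": [[[-1,0,0,0.01,0],[-1,0,0,0.02,0],[-1,0,0,0.03,0],[-1,0,0,0.04,0],[-1,0,0,0.05,0],[-1,0,0,0.06,0],[-1,0,0,0.07,0],[-1,0,0,0.08,0],[-1,0,0,0.09,0],[-1,0,0,0.1,0],[-1,0,0,0.11,0],[-1,0,0,0.12,0]]]}}

```text
clock: 12.45
position: [0.5583, -0.2433, 0.0457]
tool_rot: [1.0, -0.015, 0.001, 0.0]
wrist_force: [4.0, -0.7, 4.2]
opening: 0.0002
```

Emit:
{"op": "arm_command", "data": {"plan": [[[-1,0,0,0.01,0],[-1,0,0,0.02,0],[-1,0,0,0.03,0],[-1,0,0,0.04,0],[-1,0,0,0.05,0],[-1,0,0,0.06,0],[-1,0,0,0.07,0],[-1,0,0,0.08,0],[-1,0,0,0.09,0],[-1,0,0,0.1,0],[-1,0,0,0.11,0],[-1,0,0,0.12,0]]]}}

```text
clock: 13.65
position: [0.5577, -0.2432, 0.0575]
tool_rot: [1.0, -0.015, 0.0, 0.0]
wrist_force: [4.4, 0.6, 3.5]
opening: 0.0002
```

Emit:
{"op": "arm_command", "data": {"plan": [[[-1,0,0,0.01,0],[-1,0,0,0.02,0],[-1,0,0,0.03,0],[-1,0,0,0.04,0],[-1,0,0,0.05,0],[-1,0,0,0.06,0],[-1,0,0,0.07,0],[-1,0,0,0.08,0]]]}}

```text
clock: 14.45
position: [0.5576, -0.2433, 0.0654]
tool_rot: [1.0, -0.016, -0.0, 0.0]
wrist_force: [-0.2, 0.9, -1.1]
opening: -0.0
```

```bash
python3 - <<'E'
from h import *
import cv2
a=env.snapshot('side')[:,:,::-1]
cv2.imwrite('pics/s7.png',cv2.resize(cv2.convertScaleAbs(a[180:300,300:440],alpha=1.8),None,fx=5,fy=5))
s=env.read_state();print(s['clock'],s['position'],s['wrist_force'])
E
```

```text
14.5 [ 0.55770836 -0.2433128   0.06563032] [-0.10708668 -0.64736298  0.45682339]
```

View pics/s7.png

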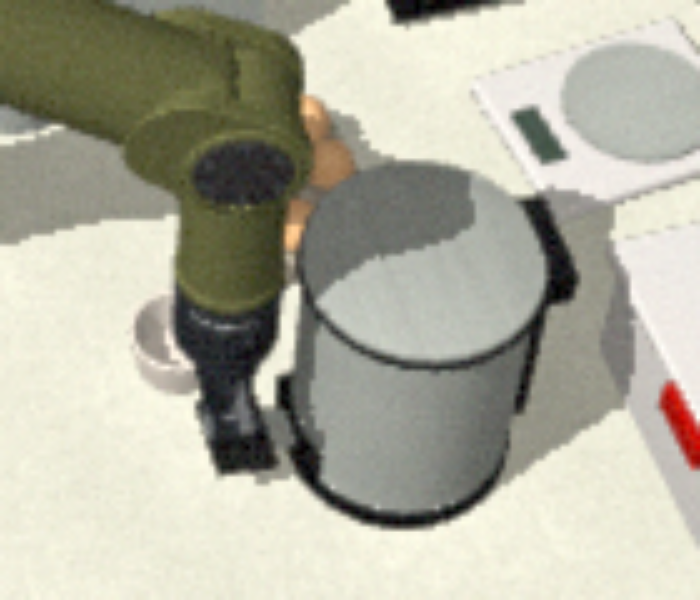

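The lid is shut: its outline matches the picture from before the press, and the wrist force is zero. I'll withdraw upward and back.

Emit:
{"op": "arm_command", "data": {"plan": [[[-1,0,0,0.15,0],[-1,-0.05,0,0.4,0],[-1,-0.2,-0.1,0.65,0],[-1,-0.4,-0.25,0.9,0],[-1,-0.6,-0.4,1.0,0],[-1,-0.8,-0.5,1.0,0]]]}}

```text
clock: 15.1
position: [0.4782, -0.2951, 0.169]
tool_rot: [1.0, -0.016, 0.002, 0.002]
wrist_force: [-0.3, -1.2, -0.3]
opening: -0.0
```

Emit:
{"op": "arm_command", "data": {"plan": [[[-1,-0.2,-0.3,0.2,0],[-1,-0.4,-0.6,0.3,0],[-1,-0.6,-0.9,0.4,0],[-1,-0.6,-1.0,0.4,0],[-1,-0.6,-1.0,0.4,0],[-1,-0.6,-1.0,0.4,0]]]}}

```text
clock: 15.7
position: [0.4185, -0.3919, 0.2055]
tool_rot: [1.0, -0.015, 0.0, -0.001]
wrist_force: [0.4, 0.3, 0.6]
opening: 0.0003
```

```bash
python3 - <<'E'
from h import *
import cv2
for n in('side','top'):
    a=env.snapshot(n)[:,:,::-1]; cv2.imwrite(f'pics/{n}8.png',cv2.convertScaleAbs(a,alpha=1.6))
s=env.read_state();print(s['clock'],s['position'],s['wrist_force'],abs(s['joint_velocities']).max())
t=cv2.imread('pics/top8.png');
m=(t[183:206,365:400].max(2)<40);ys,xs=np.nonzero(m);print('pad top',xs.mean()+365,ys.mean()+183)
E
```

```text
15.8 [ 0.41879376 -0.39125147  0.20516405] [ 0.80725877  0.07858808 -0.5549564 ] 0.0038570049658877338
pad top 380.12380952380954 193.72380952380954
```

View pics/side8.png

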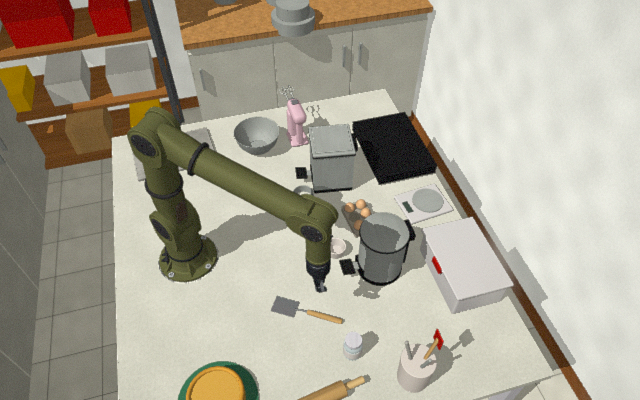

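View pics/top8.png

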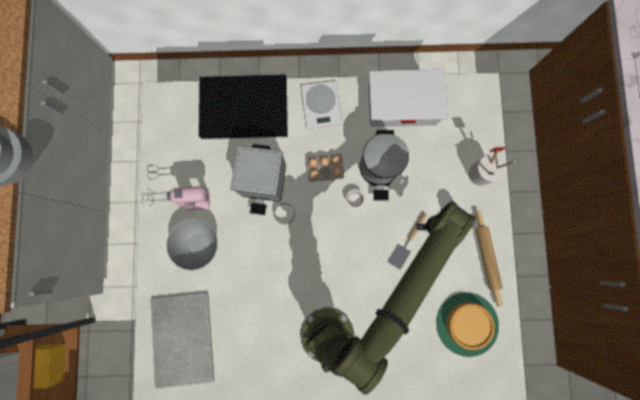

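Both lids are shut. The round bin (top view about (386,156)), its pedal at (381,194), the ramekin at (354,197) and the other items are where they started, and the arm is clear of everything.

```bash
python3 -c "
from bench import env
print(env.sign_off())"
```

```text
the job is handed in; nothing more can be done
None
```

I pressed the round bin's pedal down to its stop with the closed fingertips and held it there for about 4 s. The press was about 8.5 N and the lid stood wide open. I then eased the pedal up at about 10 mm/s until the lid was shut, and moved the hand clear. The job was handed in at about 15.8 s, well inside the 53 s limit, and sign-off gave no verdict.

- **Open:** the fingertips stopped at 22.4 mm above the bench against a predicted 22.7 mm, and the force rose on the last step, so the pedal was at its stop. I did not measure the lid angle directly. My rough prediction of where the lid's edge should appear at 1.14 rad differed from the picture by about 10 picture pixels. I put that down to lid thickness, and it still showed wide open.
- **Shut:** the lid's outline matched the picture from before the press, and the wrist force was back to zero once the fingers left the pedal.
- **Everything else:** in the final pictures the square bin is shut, both bins look upright, and nothing shows a visible shift. The round pedal reads within about a pixel (roughly 4 mm) of where it started. I checked the other items by eye only.

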